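# Unload the centrifuge buckets into the tube rack in run order

## Robot

A 6-joint arm with a two-finger parallel gripper is mounted at the origin on the work surface. World frame = base frame: x ahead of the robot, y to its left, z up, the work surface at z = 0. Lengths are in mm, angles in degrees, forces in N, time in s.
With the tool pointing down it reaches from about 300 to 850 mm from the base axis. Payload 4.2 kg.
Tool frame: the origin (TCP) lies at the very end of the fingers, on their centre line; the grasp point (between the pads) lies 19 mm behind it (env.tcp_to_grasp is the distance from the TCP to the grasp point, in mm); z points along the fingers, y is the line along which they close (so a half turn about z gives the same grasp; the last joint's range is limited). The gripper opens to 91 mm and grips with 3 to 60 N. Pads are 32 mm wide; open, the fingers measure 118 mm over their backs; the gripper's body (76 mm by 178 mm) begins 60 mm behind the grasp point.
Start: joints at [70.245, 18.312, 89.639, -0, 72.044, -1.146], TCP at [183.496, 544.952, 213.976] pointing down, gripper open.
Joint ranges: [-177.97, 177.97], [-48.28, 115.42], [12.27, 149.76], [-77.06, 257.06], [2.81, 150.46], [-146.56, 146.56]. Speed limits (degrees/s): [147.25, 147.25, 180, 180, 180, 180].

## Interface

Orientations are given as [roll, pitch, yaw] about the fixed x, y, z axes, in that order (R = Rz(yaw) Ry(pitch) Rx(roll)).
In Python, from workcell import env gives the robot as it stands.
- The arm moves only by the tool move_arm, never from a script. Its argument "plan" is a list of rows, each a list of 3 entries, a list of its own where there are three numbers: the shift along the world's x, y, z in cm, then the turn about the world's z in degrees, then the closure, from 0 (fully open) to 1 (shut). In form: [[[x, y, z], turn, claw], ...]. A call has 1 to 5 rows; each row shifts and turns the commanded pose from where the row before left it; what a row does not reach is not made up. A row lasts 1/10 s, in which the tool goes at most 50 mm and 8.59 degrees, less where a joint would pass 70% of its speed; a pose out of reach is approached as far as the arm can. A call is refused whole if a number of a shift passes 5 or a number of a turn 8.59, either way. A call with a gripper value outside its range is refused whole. The fingers move at their own pace and stop on an object; "squeeze" is the grip in N (left out, the last holds). Time passes only in rows, so rows that do not move let the fingers close. It gives the time, the measured TCP pose, the force, the opening and the grip force at its end, in the units of the state.
- env.state(): the state, without advancing time (a new reading comes with each control period).
- env.grab_frame(name): name is "scene" or "top" or "wrist"; returns a dict with "frame" (400x640x3 uint8, red, green, blue), "z_map" (400x640 float32, mm along the optical axis (not along the pixel's ray), 0 where there is no reading), "fovy" (degrees; the focal length in pixels is half the picture's height over the tangent of half this angle, whatever the lens; pixels are square), "cx", "cy" (the principal point, pixels), "D" ([k1, k2, p1, p2, k3] as OpenCV has them; the pictures are not rectified), "position" and "orientation" of the camera in the world. Camera axes: x right, y down, z forward; pixel columns grow to the right and rows downward; lengths in mm; the calibration is good to about 2 mm. A picture is of the moment at which its call begins.
- env.job_done(): hands the job in; it is judged then, once.
Trained networks look in a picture, given as the dict that the camera call returned (one of the last four; its "shot" number tells which), for a name from the list of things; names that differ only in an ending like _2 or _b are one class to them, and where a whole thing is asked for, a point or a joint stands for the part that bears it (a point fixed in the world has none). Each returns a list of dicts, best first, with "score" (0 to 1); they miss things now and then, are a little off and sometimes report something else, mostly with a low value. They report only what shows in the picture. A call takes as long as a camera call. They do not tell look-alikes from the thing itself.
- env.search_frame(picture, label): "point" ([column, row] in pixels, amid what is visible of it).
- env.landmark_of(picture, label): "point" ([column, row] in pixels: a listed point, or the origin of a listed thing).
The state is a dict: "time_s": time; "qpos": joint angles; "qvel": joint speeds; "effort": joint torques, N m; "ee_pos": TCP position; "ee_rot": TCP orientation; "force": force on the tool from outside, world axes, zero at the start; "torque": the same for the moment, N m; "gripper_width": finger opening in mm; "gripper_force": force on a finger pad.
Only numpy, scipy, OpenCV 4.12 (cv2) and the standard library are available. Lean on these libraries where they do the work, as an engineer would, in place of code of your own. Each camera call takes 0.05 s, during which the arm holds its last target. There are 200 camera calls.

## Task

The spin is over: move the four capped tubes from the aluminium centrifuge buckets into the green tube rack, one per cell, keeping their order: the tube in the bucket next to the stand's handle goes into the cell next to the rack's handle, and so on down the row. Carry them upright so that the pellets stay put, and lower each one until it stands on the rack's floor rather than dropping it in.

Things in the scene. Friction and masses are not known exactly. Their poses are not given: they have to be found in the camera images.
- tube_flat: Capped 50 ml centrifuge tube, conical foot, clear body 29 mm in diameter, 117 mm tall overall. White ribbed flat cap 35 mm across from 103 to 117 mm above the origin; grip the cap at about 110. Mass roughly 30 to 90 g. It starts upright in bucket_a. Origin: centre of its underside, z up along the tube.
- tube_vent: Capped 50 ml centrifuge tube, conical foot, clear body 29 mm, 124 mm tall overall. White ribbed cap 35 mm across from 102 to 117 mm above the origin, with a raised round vent 21 mm across on top of it, grey in the middle; grip the cap at about 110. Mass roughly 30 to 90 g. It starts upright in bucket_b. Origin: centre of its underside, z up along the tube.
- tube_round: Capped round-bottomed centrifuge tube, clear body 29 mm, 108 mm tall overall. White cap, smaller than the others (32 mm) and bevelled on top; it is straight from 88 to 102 mm above the origin; grip it at about 96. Mass roughly 30 to 90 g. It starts upright in bucket_c. Origin: centre of its underside, z up along the tube.
- tube_short: Short capped centrifuge tube, conical foot, clear body 29 mm, 98 mm tall overall. White ribbed cap 35 mm across with a light grey disc on top, from 84 to 98 mm above the origin; grip the cap at about 91. Mass roughly 30 to 90 g. It starts upright in bucket_d. Origin: centre of its underside, z up along the tube.
- bucket_a: Aluminium centrifuge bucket (round cup) 60 mm tall, 41 mm outside, 35 inside, inner floor 5 mm above its origin, two small side lugs near the rim. Fixed in the bucket stand; holds tube_flat loosely at the start (it lifts straight out). Which bucket is in which of the four places varies. Origin: centre of its underside, 10 mm above the bench.
- bucket_b: Aluminium centrifuge bucket (round cup) 60 mm tall, 41 mm outside, 35 inside, inner floor 5 mm above its origin, two small side lugs near the rim. Fixed in the bucket stand; holds tube_vent loosely at the start (it lifts straight out). Which bucket is in which of the four places varies. Origin: centre of its underside, 10 mm above the bench.
- bucket_c: Aluminium centrifuge bucket (round cup) 60 mm tall, 41 mm outside, 35 inside, inner floor 5 mm above its origin, two small side lugs near the rim. Fixed in the bucket stand; holds tube_round loosely at the start (it lifts straight out). Which bucket is in which of the four places varies. Origin: centre of its underside, 10 mm above the bench.
- bucket_d: Aluminium centrifuge bucket (round cup) 60 mm tall, 41 mm outside, 35 inside, inner floor 5 mm above its origin, two small side lugs near the rim. Fixed in the bucket stand; holds tube_short loosely at the start (it lifts straight out). Which bucket is in which of the four places varies. Origin: centre of its underside, 10 mm above the bench.
- bucket_stand: Low grey stand, 256 x 66 mm, fixed to the bench, holding the four buckets in a row along its x axis. Steel carrying loop (handle) at its -x end, standing out 30 mm. Origin: centre of its underside. Bucket places at x = -93 (next to the handle), -31, +31 and +93 mm, y = 0; bucket rims 70 mm above the bench.
- tube_rack: Green grid rack, 256 x 64 mm, fixed, top at 58 mm, a row of four empty square cells 41 mm wide along its x axis. Green loop (handle) at its +x end, standing out 30 mm. Origin: centre of its underside. Cells at x = +93 (next to the handle), +31, -31, -93 mm, y = 0. A tube stands on the cell floor, 5 mm above the origin, its foot in a seat 28 mm square with its edge at 11 mm.
Not all that is in view belongs to the job. What is shaped like the tube_vent but pink is not meant.

How it is judged (in metres and radians):
At the end, for the whole second after the job is handed in: Each tube stands in the cell that has, counted from the rack's handle, the place its bucket has from the stand's handle: foot within 14 mm of the cell's centre along both rack axes, underside under 13 mm above the rack's, leaning under 0.25 rad, slower than 0.03 m/s and let go (((x of bucket_a in the frame of bucket_stand between -0.113 and -0.073 m and x of tube_flat in the frame of tube_rack between 0.079 and 0.107 m) or (x of bucket_a in the frame of bucket_stand between -0.051 and -0.011 m and x of tube_flat in the frame of tube_rack between 0.017 and 0.045 m) or (x of bucket_a in the frame of bucket_stand between 0.011 and 0.051 m and x of tube_flat in the frame of tube_rack between -0.045 and -0.017 m) or (x of bucket_a in the frame of bucket_stand between 0.073 and 0.113 m and x of tube_flat in the frame of tube_rack between -0.107 and -0.079 m)) and y of tube_flat in the frame of tube_rack between -0.014 and 0.014 m and z of tube_flat in the frame of tube_rack between 0 and 0.013 m and angle between each of tube_flat, tube_vent, tube_round, tube_short's own z axis and vertical below 0.25 rad and linear speed of each of tube_flat, tube_vent, tube_round, tube_short below 0.03 m/s and contact force between each of tube_flat, tube_vent, tube_round, tube_short and the fingers below 0.05 N and ((x of bucket_b in the frame of bucket_stand between -0.113 and -0.073 m and x of tube_vent in the frame of tube_rack between 0.079 and 0.107 m) or (x of bucket_b in the frame of bucket_stand between -0.051 and -0.011 m and x of tube_vent in the frame of tube_rack between 0.017 and 0.045 m) or (x of bucket_b in the frame of bucket_stand between 0.011 and 0.051 m and x of tube_vent in the frame of tube_rack between -0.045 and -0.017 m) or (x of bucket_b in the frame of bucket_stand between 0.073 and 0.113 m and x of tube_vent in the frame of tube_rack between -0.107 and -0.079 m)) and y of tube_vent in the frame of tube_rack between -0.014 and 0.014 m and z of tube_vent in the frame of tube_rack between 0 and 0.013 m and ((x of bucket_c in the frame of bucket_stand between -0.113 and -0.073 m and x of tube_round in the frame of tube_rack between 0.079 and 0.107 m) or (x of bucket_c in the frame of bucket_stand between -0.051 and -0.011 m and x of tube_round in the frame of tube_rack between 0.017 and 0.045 m) or (x of bucket_c in the frame of bucket_stand between 0.011 and 0.051 m and x of tube_round in the frame of tube_rack between -0.045 and -0.017 m) or (x of bucket_c in the frame of bucket_stand between 0.073 and 0.113 m and x of tube_round in the frame of tube_rack between -0.107 and -0.079 m)) and y of tube_round in the frame of tube_rack between -0.014 and 0.014 m and z of tube_round in the frame of tube_rack between 0 and 0.013 m and ((x of bucket_d in the frame of bucket_stand between -0.113 and -0.073 m and x of tube_short in the frame of tube_rack between 0.079 and 0.107 m) or (x of bucket_d in the frame of bucket_stand between -0.051 and -0.011 m and x of tube_short in the frame of tube_rack between 0.017 and 0.045 m) or (x of bucket_d in the frame of bucket_stand between 0.011 and 0.051 m and x of tube_short in the frame of tube_rack between -0.045 and -0.017 m) or (x of bucket_d in the frame of bucket_stand between 0.073 and 0.113 m and x of tube_short in the frame of tube_rack between -0.107 and -0.079 m)) and y of tube_short in the frame of tube_rack between -0.014 and 0.014 m and z of tube_short in the frame of tube_rack between 0 and 0.013 m); the robot touches nothing.
It fails at once if a tube is tipped more than 0.7 rad from upright (angle between any of tube_flat, tube_vent, tube_round, tube_short's own z axis and vertical above 0.7 rad).
It fails at once if a tube is dropped: it moves faster than 0.9 m/s (a fall of about 40 mm) without being held by the fingers ((linear speed of tube_flat above 0.9 m/s and contact force between tube_flat and the fingers below 0.05 N) or (linear speed of tube_vent above 0.9 m/s and contact force between tube_vent and the fingers below 0.05 N) or (linear speed of tube_round above 0.9 m/s and contact force between tube_round and the fingers below 0.05 N) or (linear speed of tube_short above 0.9 m/s and contact force between tube_short and the fingers below 0.05 N)).
It also fails if it takes over 115 s, if anything falls off the work surface, if the arm or the gripper's body presses on something with over 40 N, if the wrist force passes 120 N, or if a joint passes its speed limit or range.

## Working session

There is one attempt and no reset: what is moved stays moved. The work goes in short steps, Python scripts to look and compute and a tool call to move; the robot and the scene stay as the last step left them, time stands still between calls to the robot, and variables do not carry over. Pictures are saved under pics/ and viewed, at most 14 in all, crops included, and the job is handed in when it is done.

Besides the shell and the picture viewer there is one more tool, called after ">>>" by a JSON object that holds its "op" and its "data". move_arm: Moves the arm, as the interface text tells. Its arguments: {"type":"object","properties":{"plan":{"type":"array","items":{"type":"array"}},"squeeze":{"type":"number"}},"required":["plan"]}

```bash
mkdir -p pics
cat > h.py <<'E'
import numpy as np, cv2, json
from workcell import env
from scipy.spatial.transform import Rotation as R
def K(p):
    f=p["frame"].shape[0]/2/np.tan(np.radians(p["fovy"])/2)
    return np.array([[f,0,p["cx"]],[0,f,p["cy"]],[0,0,1.]])
def rot(p):
    o=np.array(p["orientation"],float)
    return o if o.shape==(3,3) else R.from_euler('xyz',o,degrees=True).as_matrix()
def ray(p,uv):
    n=cv2.undistortPoints(np.array([[uv]],float),K(p),np.array(p["D"],float))[0,0]
    return rot(p)@np.array([n[0],n[1],1.])
def at(p,uv):   # 3D by depth
    u,v=int(round(uv[0])),int(round(uv[1]))
    w=p["z_map"][max(0,v-2):v+3,max(0,u-2):u+3]; w=w[w>0]
    return np.array(p["position"])+ray(p,uv)*np.median(w) if w.size else None
def onz(p,uv,z):
    d=ray(p,uv);o=np.array(p["position"]); return o+d*(z-o[2])/d[2]
def proj(p,X):
    Rm=rot(p).T; t=-Rm@np.array(p["position"])
    return cv2.projectPoints(np.array(X,float).reshape(-1,3),cv2.Rodrigues(Rm)[0],t,K(p),np.array(p["D"],float))[0][:,0]
def tri(l):  # [(p,uv)]
    A=np.zeros((3,3));b=np.zeros(3)
    for p,uv in l:
        d=ray(p,uv);d/=np.linalg.norm(d);M=np.eye(3)-np.outer(d,d);A+=M;b+=M@np.array(p["position"])
    return np.linalg.solve(A,b)
def save(p,n,crop=None,s=1):
    im=p["frame"][:,:,::-1]
    if crop: im=im[crop[1]:crop[3],crop[0]:crop[2]]
    cv2.imwrite("pics/"+n,cv2.resize(im,None,fx=s,fy=s,interpolation=cv2.INTER_CUBIC))
E
cat > a.py <<'E'
from h import *
np.set_printoptions(precision=1,suppress=True)
for c in ["top","scene"]:
    p=env.grab_frame(c); save(p,c+".png"); print(c,p["position"],p["orientation"],p["fovy"],p["D"])
    for l in ["tube_flat","tube_vent","tube_round","tube_short","bucket_stand","tube_rack","bucket_a"]:
        for m in (env.search_frame,env.landmark_of):
            for d in m(p,l)[:4]:
                print(l,m.__name__[:4],np.array(d["point"]),round(d["score"],2),at(p,d["point"]))
print(env.state())
E
python3 a.py
```

```text
top [379.3  28.7 997.4] [-170.9   -0.2  -90.9] 45.432878265730466 [-0.1  0.   0.   0.   0. ]
tube_flat call [251.7 151.7] 0.68 [626.7 161.   65. ]
tube_vent call [295.1 213.5] 0.83 [492.4  71.6 124.5]
tube_vent call [220.9 202.4] 0.78 [513.1 206.2 138.1]
tube_vent call [163.1 172.8] 0.61 [579.3 328.6  96.3]
tube_vent call [230.2 208.7] 0.84 [510.5 201.3  72.4]
tube_vent call [297.1 217.9] 0.84 [485.1  68.4 116.7]
tube_vent call [176.3 177.9] 0.77 [584.7 325.5  20.4]
tube_round call [211.7 232.7] 0.7 [459.3 225.3 123.1]
tube_round call [222.2 237. ] 0.72 [454.6 214.3  81.1]
tube_short call [232.8 169.9] 0.87 [578.8 189.7 114. ]
tube_short call [225.7 235.2] 0.34 [459.  210.1  68.7]
tube_short call [241.6 181.4] 0.65 [565.8 180.4  66.6]
tube_short call [419.9 205. ] 0.52 [ 514.3 -173.9   57.7]
bucket_stand call [241.6 201.8] 0.77 [533.4 188.9  11.3]
bucket_stand call [245.8 180.4] 0.74 [567.5 172.   67.2]
bucket_stand call [239.4 192.2] 0.95 [554.  194.   10.1]
tube_rack call [419.  198.9] 0.85 [ 526.6 -172.7   57.9]
tube_rack call [419.1 204.9] 0.97 [ 514.5 -172.4   57.5]
bucket_a cal
[... 1334 characters left out ...]
 call [395.5 239.1] 0.77 [480.4 238.6  58.6]
bucket_a call [335.3 252.2] 0.69 [595.3 206.3  62.6]
bucket_a call [303.1 270.6] 0.96 [652.  188.5  35.3]
bucket_a call [368.9 258.2] 0.83 [536.1 230.8  34.8]
bucket_a call [393.  249.4] 0.65 [481.2 237.   32.4]
bucket_a call [334.4 261.3] 0.56 [595.1 204.1  38.7]
{'time_s': 1.5, 'qpos': array([70.2, 18.3, 89.6, -0. , 72. , -1.1]), 'qvel': array([-0. ,  0. ,  0. , -0. ,  0. , -0.1]), 'effort': array([  0. , -41.2, -23.2,   0.1,   0. ,   0. ]), 'ee_pos': array([183.5, 544.9, 214. ]), 'ee_rot': array([180. ,   0. , 161.4]), 'force': array([-0.1, -0.2,  0.1]), 'torque': array([-0.,  0., -0.]), 'gripper_force': 0.0, 'gripper_width': 91.29033040308616}
```

View both.

Run:
```python
import cv2
i=cv2.imread('pics/top.png')[90:290,120:480]; cv2.imwrite('pics/topc.png',cv2.resize(i,None,fx=2.2,fy=2.2,interpolation=cv2.INTER_CUBIC))
```

```text
(no output)
```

View pics/topc.png

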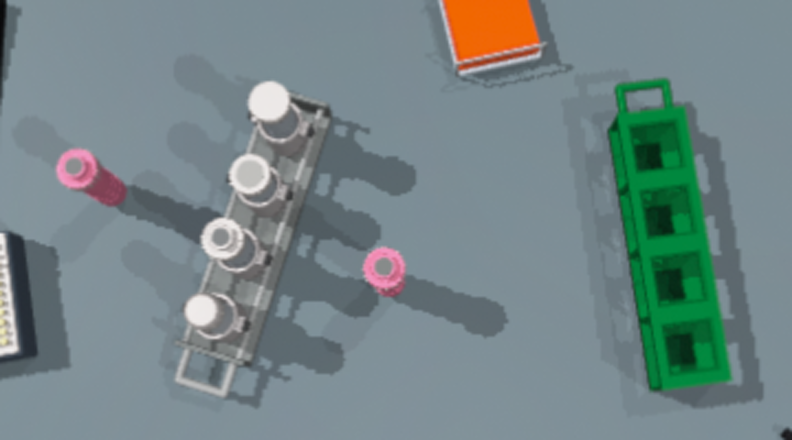

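View pics/scene.png

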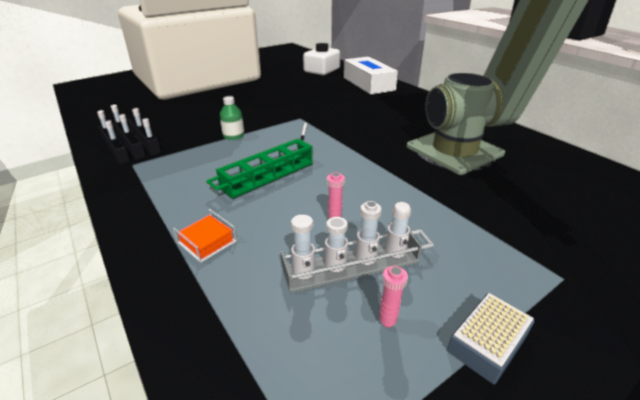

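Top crop: from the stand's handle (crop 205,370), the order is round (205,310), vent (222,238), short (250,175), flat (268,100). The rack's handle is at the far end (645,95). The pink look-alikes at crop (78,170) and (385,268), which are scene (394,295) and (336,195), are not meant. The white, grey-centred one in the row is the real vent tube. Next I measure the cap and rack positions from depth in both views.

```bash
cat > m.py <<'E'
from h import *
np.set_printoptions(precision=1,suppress=True)
def cloud(p):
    v,u=np.mgrid[0:400,0:640]; uv=np.stack([u,v],-1).reshape(-1,1,2).astype(float)
    n=cv2.undistortPoints(uv,K(p),np.array(p["D"],float))[:,0]
    z=p["z_map"].reshape(-1,1); X=np.hstack([n,np.ones_like(z)])*z
    X=X@rot(p).T+np.array(p["position"]); X[z[:,0]<=0]=np.nan
    return X, p["frame"].reshape(-1,3).astype(int)
def caps(p,guess,tops):
    X,C=cloud(p); out={}
    for k,g in guess.items():
        m=(np.hypot(X[:,0]-g[0],X[:,1]-g[1])<35)&(abs(X[:,2]-tops[k])<8)
        if m.sum()<5: continue
        c,r=cv2.minEnclosingCircle(X[m][:,:2].astype(np.float32)); out[k]=(np.array(c),r,X[m].mean(0),m.sum())
        print(k,out[k])
    return out
def rack(p,ztop=58,box=(380,650,-260,-90)):
    X,C=cloud(p)
    m=(C[:,1]>C[:,0]+30)&(C[:,1]>C[:,2]+20)&(abs(X[:,2]-ztop)<7)&(X[:,0]>box[0])&(X[:,0]<box[1])&(X[:,1]>box[2])&(X[:,1]<box[3])
    Y=X[m]; print("rack",m.sum(),Y[:,2].mean(),cv2.minAreaRect(Y[:,:2].astype(np.float32)),Y.mean(0)); return Y
G=dict(tube_round=(467,230),tube_vent=(522,212),tube_short=(583,193),tube_flat=(640,175))
T=dict(tube_round=123,tube_vent=139,tube_short=113,tube_flat=132)
if __name__=="__main__":
    P={c:env.grab_frame(c) for c in ("top","scene")}
    for c in P: print(c); caps(P[c],G,T); rack(P[c])
    for k in G:
        try:
            l=[(P[c],min([d["point"] for d in env.search_frame(P[c],k)],key=lambda q:np.linalg.norm(np.array(q)-proj(P[c],[*G[k],T[k]])[0]))) for c in P]
            print(k,tri(l))
        except Exception as e: print(k,e)
E
python3 m.py
```

```text
top
tube_round (array([462.4, 225.7]), 16.065526962280273, array([462.4, 225. , 121.8]), np.int64(234))
tube_vent (array([522.2, 207.4]), 17.40317726135254, array([521.8, 206.9, 135.5]), np.int64(240))
tube_short (array([581.4, 190. ]), 18.505741119384766, array([580.7, 189.4, 113.2]), np.int64(283))
tube_flat (array([640.3, 171. ]), 18.187410354614258, array([639.5, 170.2, 132. ]), np.int64(288))
rack 2521 57.60967118709919 ((522.5577392578125, -186.30966186523438), (257.4837646484375, 65.7464599609375), 6.705399513244629) [ 519.8 -186.3   57.6]
scene
tube_round (array([465.4, 229.1]), 15.69092845916748, array([467.4, 230.4, 120.2]), np.int64(165))
tube_vent (array([524. , 209.2]), 17.40976333618164, array([526.1, 211.4, 135. ]), np.int64(167))
tube_short (array([582.4, 190.2]), 18.562166213989258, array([584.7, 192.5, 111.5]), np.int64(264))
tube_flat (array([642.2, 171.6]), 18.462650299072266, array([643.3, 174.1, 130.2]), np.int64(282))
rack 1051 56.40728906668679 ((522.9425659179688, -184.75572204589844), (256.78887939453125, 69.62155151367188), 6.40868616104126) [ 530.7 -181.1   56.4]
tube_round [463.6 228.3  95.8]
tube_vent [517.  206.7 103.2]
tube_short [579.1 192.5  98.5]
tube_flat [640.3 174.  104.4]
```

Depth from both views gives cap tops at z 122, 135–139, 113 and 132 and the rack top at 57.6 with a 257x66 outline. All of these match the text. I move over the stand for a check with the wrist camera.

>>> {"op": "move_arm", "data": {"plan": [[[4,-4,1],1.2,0],[[4.2,-4.2,1],0,0],[[4.2,-4.2,1],0,0],[[4.2,-4.2,1],0,0],[[4.2,-4.2,1],0,0]], "squeeze": 20}}

```text
time_s: 2.5
ee_pos: [358.8, 369.2, 256.4]
ee_rot: [180.0, 0.0, 162.6]
force: [1.5, 0.6, 1.3]
gripper_width: 91.1
gripper_force: 0.0
```

>>> {"op": "move_arm", "data": {"plan": [[[4.2,-4.2,0],0,0],[[4.2,-4.2,0],0,0],[[2,-4.2,0],0,0],[[0,0,0],0,0],[[0,0,0],0,0]]}}

```text
time_s: 3.0
ee_pos: [448.8, 257.3, 255.9]
ee_rot: [180.0, -0.0, 162.4]
force: [0.7, 0.9, -0.6]
gripper_width: 91.1
gripper_force: 0.0
```

```bash
cat > w.py <<'E'
from m import *
import sys
p=env.grab_frame("wrist"); save(p,sys.argv[1]); s=env.state(); print(s["time_s"],s["ee_pos"],s["ee_rot"],p["position"])
caps(p,G,T); rack(p)
E
python3 w.py w1.png
```

```text
3.05 [448.3 258.2 256. ] [180.   -0.  162.6] [374.6 280.2 426.1]
tube_round (array([463.2, 227.1]), 16.22166633605957, array([461.7, 227.9, 120.6]), np.int64(840))
tube_vent (array([518.5, 209.4]), 16.354290008544922, array([513.3, 211.3, 133.5]), np.int64(335))
tube_short (array([580.9, 189.8]), 18.4813289642334, array([580.1, 190.3, 112.2]), np.int64(776))
rack 1 52.497075151633 ((439.2818298339844, -162.8412628173828), (0.0, 0.0), 0.0) [ 439.3 -162.8   52.5]
```

View pics/w1.png

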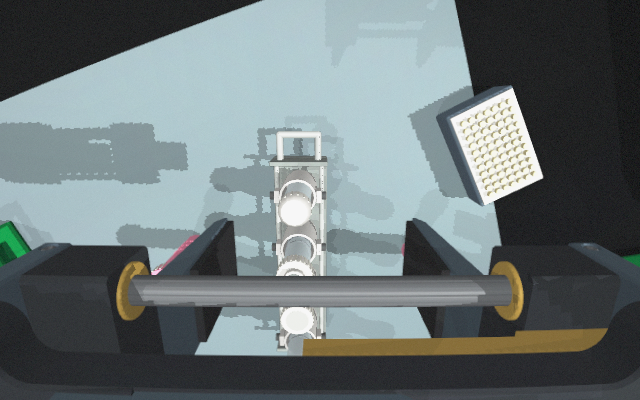

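Wrist view: the handle loop at (298,145) is next to the round tube's bevelled cap (295,210). Then come the white vent cap (295,270) and the short one (298,320), and pink shows only outside the row. The wrist position agrees with the others, so I grasp the round tube.

>>> {"op": "move_arm", "data": {"plan": [[[1.5,-3.1,0],0,0],[[0,0,-4],0,0],[[0,0,-4],0,0],[[0,0,-4],0,0],[[0,0,0],0,0]]}}

```text
time_s: 3.55
ee_pos: [459.1, 226.7, 131.3]
ee_rot: [-179.6, -0.5, 162.7]
force: [-0.7, -0.1, -0.2]
gripper_width: 91.3
gripper_force: 0.0
```

>>> {"op": "move_arm", "data": {"plan": [[[0.2,0,-2.0],0,0],[[0,0,-2.0],0,0],[[0,0,0],0,0],[[0,0,0],0,0]]}}

```text
time_s: 3.95
ee_pos: [466.2, 228.2, 97.5]
ee_rot: [179.9, 0.1, 162.7]
force: [0.3, -0.1, 0.1]
gripper_width: 91.4
gripper_force: 0.0
```

>>> {"op": "move_arm", "data": {"plan": [[[-0.2,-0.1,-0.5],0,0],[[0,0,0],0,0.3],[[0,0,0],0,0.6],[[0,0,0],0,1],[[0,0,0],0,1]]}}

```text
time_s: 4.45
ee_pos: [463.7, 226.0, 91.2]
ee_rot: [180.0, 0.0, 162.6]
force: [0.1, 0.5, -0.7]
gripper_width: 62.0
gripper_force: 0.0
```

>>> {"op": "move_arm", "data": {"plan": [[[0,0,0],0,1],[[0,0,0],0,1],[[0,0,0],0,1],[[0,0,0],0,1],[[0,0,0],0,1]]}}

```text
time_s: 4.95
ee_pos: [463.5, 226.0, 90.9]
ee_rot: [180.0, -0.0, 162.6]
force: [0.3, -0.3, 0.6]
gripper_width: 31.4
gripper_force: 20.0
```

>>> {"op": "move_arm", "data": {"plan": [[[0,0,1],0,1],[[0,0,2],0,1],[[0,0,3],0,1],[[0,0,3],0,1],[[0,0,3],0,1]]}}

```text
time_s: 5.45
ee_pos: [463.3, 225.9, 212.7]
ee_rot: [180.0, 0.0, 162.6]
force: [0.6, 1.4, -1.2]
gripper_width: 31.4
gripper_force: 20.0
```

>>> {"op": "move_arm", "data": {"plan": [[[0,0,2],0,1],[[0,0,1],0,1],[[1,-1,0],2,1],[[1.5,-2,0],2,1],[[1.5,-3,0],2,1]]}}

```text
time_s: 5.95
ee_pos: [503.5, 166.2, 240.6]
ee_rot: [180.0, -0.0, 168.8]
force: [0.8, 0.1, -1.6]
gripper_width: 31.2
gripper_force: 20.0
```

>>> {"op": "move_arm", "data": {"plan": [[[1.5,-3.5,0],2,1],[[1.5,-3.5,0],2,1],[[1.5,-3.5,0],2,1],[[1.5,-3.5,0],2,1],[[1.5,-3.5,0],2,1]]}}

```text
time_s: 6.45
ee_pos: [578.5, -10.5, 240.4]
ee_rot: [180.0, -0.1, 178.7]
force: [-0.3, -0.1, -0.6]
gripper_width: 31.0
gripper_force: 20.0
```

>>> {"op": "move_arm", "data": {"plan": [[[1,-3.5,0],2,1],[[1,-3.5,0],2,1],[[1,-3.5,0],2,1],[[0.6,-3,0],2,1],[[0,-2,0],0,1]]}}

```text
time_s: 6.95
ee_pos: [614.6, -166.3, 239.8]
ee_rot: [180.0, -0.1, -173.5]
force: [0.0, 1.3, -1.2]
gripper_width: 31.3
gripper_force: 20.0
```

>>> {"op": "move_arm", "data": {"plan": [[[0,0,0],0,1],[[0,0,0],0,1],[[0,0,0],0,1]]}}

```text
time_s: 7.25
ee_pos: [614.3, -163.0, 240.7]
ee_rot: [179.9, -0.0, -173.4]
force: [0.4, -0.1, 0.2]
gripper_width: 31.1
gripper_force: 20.0
```

Run:
```python
from m import *
p=env.grab_frame("wrist"); rack(p); save(p,"w2.png"); p=env.grab_frame("scene");save(p,"s2.png",(180,60,420,220),2.5); print(env.state()["ee_pos"],env.state()["ee_rot"])
```

```text
rack 7746 57.01402341989756 ((547.2371215820312, -183.3709716796875), (205.0243682861328, 64.6501693725586), 6.693344593048096) [ 533.5 -185.5   57. ]
[ 614.4 -162.9  240.9] [ 180.    -0.  -173.3]
```

View pics/s2.png

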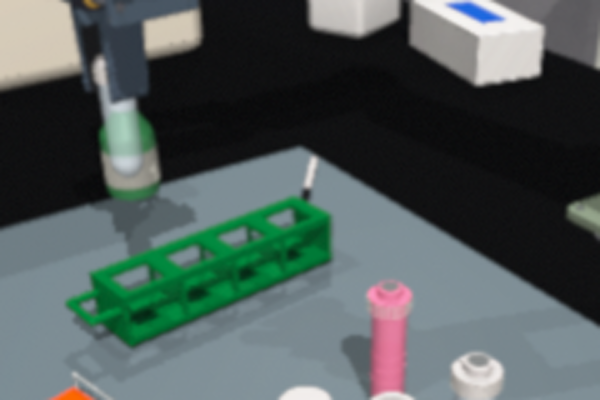

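The scene crop shows the tube hanging upright (crop 122,130) behind and above the rack's handle-end cell. The wrist depth confirms the rack line, so I align and lower.

>>> {"op": "move_arm", "data": {"plan": [[[0,-1.2,0],0,1],[[0,0,-3],0,1],[[0,0,-3],0,1],[[0,0,-1.5],0,1],[[0,0,0],0,1]]}}

```text
time_s: 7.85
ee_pos: [612.9, -175.9, 163.2]
ee_rot: [179.9, -0.3, -173.4]
force: [0.2, 1.1, -1.2]
gripper_width: 31.2
gripper_force: 20.0
```

>>> {"op": "move_arm", "data": {"plan": [[[0,0,0],0,1],[[0,0,0],0,1]]}}

```text
time_s: 8.05
ee_pos: [615.4, -176.4, 167.5]
ee_rot: [-179.9, 0.2, -173.4]
force: [0.3, -0.6, -0.4]
gripper_width: 31.3
gripper_force: 20.0
```

>>> {"op": "move_arm", "data": {"plan": [[[0,0.1,-2],0,1],[[0,0,-2],0,1],[[0,0,-2],0,1],[[0,0,-1.5],0,1],[[0,0,0],0,1]]}}

```text
time_s: 8.55
ee_pos: [613.8, -174.8, 89.9]
ee_rot: [179.9, -0.1, -173.4]
force: [-0.1, -0.0, -1.1]
gripper_width: 31.1
gripper_force: 20.0
```

>>> {"op": "move_arm", "data": {"plan": [[[0,0,0],0,1],[[0,0,0],0,1],[[0,0,0],0,1]]}}

```text
time_s: 8.85
ee_pos: [615.3, -175.3, 92.3]
ee_rot: [-179.9, 0.1, -173.4]
force: [0.0, -1.0, -1.5]
gripper_width: 31.5
gripper_force: 20.0
```

>>> {"op": "move_arm", "data": {"plan": [[[0,0,-0.5],0,1],[[0,0,-0.4],0,1],[[0,0,-0.2],0,1],[[0,0,0],0,1],[[0,0,0],0,1]]}}

```text
time_s: 9.35
ee_pos: [615.0, -175.0, 80.8]
ee_rot: [-180.0, 0.1, -173.4]
force: [-0.2, 0.6, 4.7]
gripper_width: 30.9
gripper_force: 20.0
```

It reached the floor: contact force of 4.7 N at the expected height. Releasing.

>>> {"op": "move_arm", "data": {"plan": [[[0,0,0],0,0.5],[[0,0,0],0,0],[[0,0,0],0,0],[[0,0,0],0,0],[[0,0,1],0,0]]}}

```text
time_s: 9.85
ee_pos: [613.3, -174.7, 88.6]
ee_rot: [179.9, -0.2, -173.4]
force: [0.5, -0.0, -0.2]
gripper_width: 68.3
gripper_force: 0.0
```

>>> {"op": "move_arm", "data": {"plan": [[[0,0,3],0,0],[[0,0,4],0,0],[[0,0,4],0,0],[[0,0,3],0,0],[[-1,3,1],-2,0]]}}

```text
time_s: 10.35
ee_pos: [606.9, -147.8, 244.6]
ee_rot: [-179.8, 0.5, -175.6]
force: [-0.0, 0.2, -0.1]
gripper_width: 90.8
gripper_force: 0.0
```

>>> {"op": "move_arm", "data": {"plan": [[[-1,4,0],-3,0],[[-1,4,0],-3,0],[[-1,4,0],-3,0],[[-1,4,0],-3,0],[[-1,4,0],-3,0]]}}

```text
time_s: 10.85
ee_pos: [553.9, 56.4, 240.8]
ee_rot: [180.0, 0.1, 169.5]
force: [-0.2, 0.6, -0.4]
gripper_width: 91.0
gripper_force: 0.0
```

Run:
```python
from m import *
p=env.grab_frame("top"); save(p,"t3.png",(120,90,480,290),2.2)
caps(p,G,T); print(env.state()["ee_pos"],env.state()["ee_rot"],env.state()["gripper_width"])
caps(p,{"placed":(615,-175)},{"placed":113})
```

```text
tube_vent (array([521.4, 212. ]), 15.972702980041504, array([521.2, 215.3, 135.5]), np.int64(100))
[552.1  62.2 240.9] [179.7  -0.1 169.6] 90.99484952941323
placed (array([ 613.3, -173.7]), 16.334108352661133, array([ 611.8, -172.7,  111.5]), np.int64(209))
```

View pics/t3.png

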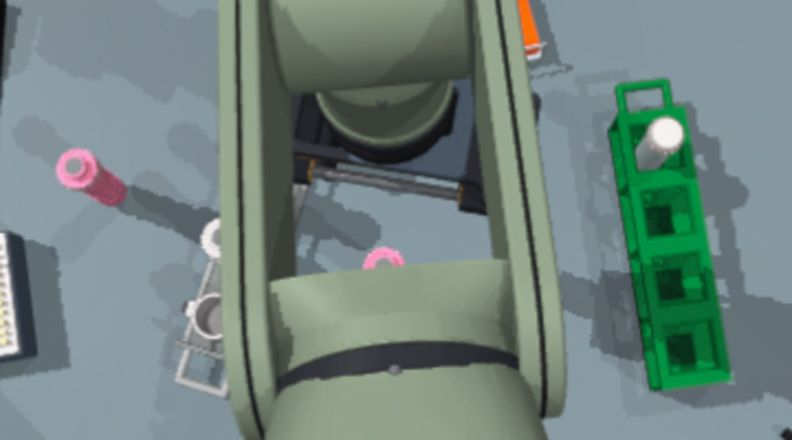

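The round tube stands in the handle-end cell (crop 660,140) with its top at about 112. Next is the vent tube at (522,208).

>>> {"op": "move_arm", "data": {"plan": [[[-0.8,4,0],-3.5,0],[[-0.8,4,0],-3.5,0],[[-0.8,4,0],0,0],[[-0.6,2.5,0],0,0],[[0,0,0],0,0]]}}

```text
time_s: 11.4
ee_pos: [523.8, 202.7, 240.5]
ee_rot: [179.9, 0.0, 162.8]
force: [-0.4, 0.1, -1.1]
gripper_width: 91.3
gripper_force: 0.0
```

>>> {"op": "move_arm", "data": {"plan": [[[0,0,-2],0,0],[[0,0,-2],0,0],[[0,0,0],0,0],[[0,0,0],0,0]]}}

```text
time_s: 11.8
ee_pos: [524.9, 199.2, 200.5]
ee_rot: [-180.0, 0.0, 162.6]
force: [-0.3, 0.5, 1.1]
gripper_width: 91.0
gripper_force: 0.0
```

>>> {"op": "move_arm", "data": {"plan": [[[-0.2,0.9,0],0,0],[[0,0,-3],0,0],[[0,0,-3],0,0],[[0,0,-2],0,0],[[0,0,0],0,0]]}}

```text
time_s: 12.3
ee_pos: [521.2, 208.8, 118.2]
ee_rot: [-179.9, -0.2, 162.6]
force: [-0.2, -0.8, 0.2]
gripper_width: 91.0
gripper_force: 0.0
```

>>> {"op": "move_arm", "data": {"plan": [[[0,0,-0.7],0,0],[[0,0,0],0,0],[[0,0,0],0,0]]}}

```text
time_s: 12.6
ee_pos: [523.2, 209.3, 114.1]
ee_rot: [179.9, 0.1, 162.6]
force: [0.7, -0.3, 0.3]
gripper_width: 91.4
gripper_force: 0.0
```

>>> {"op": "move_arm", "data": {"plan": [[[0,-0.1,-0.7],0,0.3],[[0,0,0],0,0.6],[[0,0,0],0,1],[[0,0,0],0,1],[[0,0,0],0,1]]}}

```text
time_s: 13.1
ee_pos: [522.6, 208.0, 106.0]
ee_rot: [180.0, 0.0, 162.6]
force: [-0.1, -0.0, 0.3]
gripper_width: 53.8
gripper_force: 0.0
```

>>> {"op": "move_arm", "data": {"plan": [[[0,0,0],0,1],[[0,0,0],0,1],[[0,0,0],0,1],[[0,0,0],0,1]]}}

```text
time_s: 13.5
ee_pos: [522.5, 208.0, 105.9]
ee_rot: [180.0, 0.0, 162.6]
force: [0.0, -0.3, 0.3]
gripper_width: 34.3
gripper_force: 20.0
```

>>> {"op": "move_arm", "data": {"plan": [[[0,0,1],0,1],[[0,0,2],0,1],[[0,0,3],0,1],[[0,0,3],0,1],[[0,0,3],0,1]]}}

```text
time_s: 14.0
ee_pos: [522.3, 207.9, 227.8]
ee_rot: [180.0, 0.0, 162.6]
force: [0.7, -1.1, 0.0]
gripper_width: 34.3
gripper_force: 20.0
```

>>> {"op": "move_arm", "data": {"plan": [[[0,0,2],0,1],[[0,0,1],0,1],[[0.2,-1,0],2,1],[[0.2,-2,0],2,1],[[0.3,-3,0],2,1]]}}

```text
time_s: 14.5
ee_pos: [529.1, 148.2, 255.4]
ee_rot: [180.0, -0.1, 168.8]
force: [0.1, -0.0, -0.4]
gripper_width: 34.5
gripper_force: 20.0
```

>>> {"op": "move_arm", "data": {"plan": [[[0.3,-3.5,0],2,1],[[0.3,-3.5,0],2,1],[[0.3,-3.5,0],2,1],[[0.3,-3.5,0],2,1],[[0.3,-3.5,0],2,1]]}}

```text
time_s: 15.0
ee_pos: [544.0, -28.4, 255.5]
ee_rot: [180.0, -0.1, 178.7]
force: [0.5, -0.3, -1.7]
gripper_width: 34.4
gripper_force: 20.0
```

>>> {"op": "move_arm", "data": {"plan": [[[0.3,-3.5,0],2,1],[[0.3,-3.5,0],2,1],[[0.3,-3.5,0],2,1],[[0,-3,0],2,1],[[0,-1.5,0],0,1]]}}

```text
time_s: 15.5
ee_pos: [553.0, -179.2, 255.2]
ee_rot: [180.0, -0.1, -173.5]
force: [0.3, 0.2, -0.9]
gripper_width: 34.5
gripper_force: 20.0
```

>>> {"op": "move_arm", "data": {"plan": [[[0,0,0],0,1],[[0,0,0],0,1],[[0,0,0],0,1]]}}

```text
time_s: 15.8
ee_pos: [553.5, -175.6, 255.9]
ee_rot: [179.9, -0.0, -173.3]
force: [-0.6, 1.0, -1.3]
gripper_width: 34.6
gripper_force: 20.0
```

>>> {"op": "move_arm", "data": {"plan": [[[0,-0.6,0],0,1],[[0,0,-3],0,1],[[0,0,-3],0,1],[[0,0,-1.5],0,1],[[0,0,0],0,1]]}}

```text
time_s: 16.3
ee_pos: [552.0, -182.0, 178.5]
ee_rot: [179.9, -0.3, -173.4]
force: [-0.4, 0.9, 0.6]
gripper_width: 34.1
gripper_force: 20.0
```

>>> {"op": "move_arm", "data": {"plan": [[[0,0,0],0,1],[[0,0,0],0,1]]}}

```text
time_s: 16.5
ee_pos: [554.4, -183.2, 182.4]
ee_rot: [-179.9, 0.1, -173.4]
force: [0.1, 0.6, -1.2]
gripper_width: 34.3
gripper_force: 20.0
```

>>> {"op": "move_arm", "data": {"plan": [[[0,0.1,-2],0,1],[[0,0,-2],0,1],[[0,0,-2],0,1],[[0,0,-1.5],0,1],[[0,0,0],0,1]]}}

```text
time_s: 17.0
ee_pos: [552.8, -181.7, 105.0]
ee_rot: [179.9, -0.1, -173.4]
force: [0.5, 0.3, -0.5]
gripper_width: 34.7
gripper_force: 20.0
```

>>> {"op": "move_arm", "data": {"plan": [[[0,0,0],0,1],[[0,0,0],0,1],[[0,0,-0.5],0,1],[[0,0,-0.3],0,1],[[0,0,0],0,1]]}}

```text
time_s: 17.5
ee_pos: [553.2, -181.9, 97.5]
ee_rot: [180.0, -0.0, -173.4]
force: [0.0, -0.2, 0.2]
gripper_width: 34.2
gripper_force: 20.0
```

>>> {"op": "move_arm", "data": {"plan": [[[0,0,0],0,1],[[0,0,0],0,1]]}}

```text
time_s: 17.7
ee_pos: [553.5, -182.1, 97.9]
ee_rot: [180.0, 0.0, -173.4]
force: [-0.7, 0.3, -0.1]
gripper_width: 34.3
gripper_force: 20.0
```

>>> {"op": "move_arm", "data": {"plan": [[[0,0,-0.2],0,1],[[0,0,0],0,1],[[0,0,0],0,1]]}}

```text
time_s: 18.0
ee_pos: [553.6, -182.1, 96.0]
ee_rot: [-180.0, 0.0, -173.4]
force: [-0.3, -0.5, 0.1]
gripper_width: 34.2
gripper_force: 20.0
```

>>> {"op": "move_arm", "data": {"plan": [[[0,0,-0.2],0,1],[[0,0,0],0,1],[[0,0,0],0,1]]}}

```text
time_s: 18.3
ee_pos: [554.7, -182.2, 95.8]
ee_rot: [-179.9, 0.2, -173.4]
force: [-0.5, 1.0, 9.0]
gripper_width: 34.5
gripper_force: 20.0
```

Contact with the floor. Releasing, then the short tube (581.8,190).

>>> {"op": "move_arm", "data": {"plan": [[[0,0,0],0,0.5],[[0,0,0],0,0],[[0,0,0],0,0],[[0,0,0],0,0],[[0,0,1],0,0]]}}

```text
time_s: 18.8
ee_pos: [552.3, -181.6, 102.7]
ee_rot: [179.9, -0.2, -173.4]
force: [0.9, -0.5, -0.3]
gripper_width: 71.5
gripper_force: 0.0
```

>>> {"op": "move_arm", "data": {"plan": [[[0,0,3],0,0],[[0,0,4],0,0],[[0,0,4],0,0],[[0,0,2],0,0],[[0,3,0],-2,0]]}}

```text
time_s: 19.3
ee_pos: [555.6, -154.8, 238.6]
ee_rot: [-179.7, 0.5, -175.7]
force: [-0.3, 0.7, -0.5]
gripper_width: 91.4
gripper_force: 0.0
```

>>> {"op": "move_arm", "data": {"plan": [[[0.3,4,0],-3,0],[[0.3,4,0],-3,0],[[0.3,4,0],-3,0],[[0.3,4,0],-3,0],[[0.3,4,0],-3,0]]}}

```text
time_s: 19.8
ee_pos: [568.4, 49.5, 234.7]
ee_rot: [180.0, 0.1, 169.5]
force: [0.5, 0.5, 0.1]
gripper_width: 91.4
gripper_force: 0.0
```

>>> {"op": "move_arm", "data": {"plan": [[[0.3,4,0],-3.5,0],[[0.3,4,0],-3.5,0],[[0.3,3.5,0],0,0],[[0,2,0],0,0],[[0,0,0],0,0]]}}

```text
time_s: 20.3
ee_pos: [577.3, 185.6, 234.2]
ee_rot: [179.9, 0.0, 162.8]
force: [0.2, -0.8, 0.9]
gripper_width: 91.4
gripper_force: 0.0
```

>>> {"op": "move_arm", "data": {"plan": [[[0,0,0],0,0],[[0,0,0],0,0]]}}

```text
time_s: 20.5
ee_pos: [577.5, 181.9, 234.2]
ee_rot: [-180.0, 0.0, 162.5]
force: [0.1, 0.4, -0.2]
gripper_width: 91.3
gripper_force: 0.0
```

Run:
```python
from m import *
for c in ("wrist","scene","top"):
    p=env.grab_frame(c); print(c); caps(p,G,T);caps(p,{"round":(615,-175),"vent":(553.5,-182)},{"round":113,"vent":129})
print(env.state()["ee_pos"],env.state()["ee_rot"])
```

```text
wrist
tube_short (array([581.3, 190. ]), 18.30996322631836, array([580.1, 189.9, 112.3]), np.int64(1241))
tube_flat (array([640.1, 171. ]), 18.014799118041992, array([635.7, 172.4, 130.9]), np.int64(1009))
scene
tube_short (array([583.1, 189.4]), 18.528297424316406, array([584.7, 192.5, 111.4]), np.int64(265))
tube_flat (array([641.7, 171.8]), 18.08531379699707, array([643.5, 174.1, 130.4]), np.int64(281))
round (array([ 613.1, -171.9]), 16.204057693481445, array([ 614.8, -167.9,  110.2]), np.int64(89))
vent (array([ 554. , -180.7]), 17.340791702270508, array([ 555.3, -177.1,  124.9]), np.int64(83))
top
round (array([ 613.7, -174.1]), 16.627676010131836, array([ 612.1, -173.3,  111.3]), np.int64(211))
vent (array([ 551.9, -181.2]), 17.983388900756836, array([ 551.9, -180.5,  125.6]), np.int64(226))
[577.6 181.8 234.1] [180.    0.  162.5]
```

>>> {"op": "move_arm", "data": {"plan": [[[0.4,0.8,0],0,0],[[0,0,-3],0,0],[[0,0,-3],0,0],[[0,0,-3],0,0],[[0,0,0],0,0]]}}

```text
time_s: 21.15
ee_pos: [578.9, 190.3, 139.7]
ee_rot: [-179.7, -0.4, 162.6]
force: [-0.7, 0.1, -0.4]
gripper_width: 91.2
gripper_force: 0.0
```

>>> {"op": "move_arm", "data": {"plan": [[[0,0,-2],0,0],[[0,0,-2],0,0],[[0,0,-1],0,0],[[0,0,0],0,0],[[0,0,0],0,0]]}}

```text
time_s: 21.65
ee_pos: [582.4, 191.3, 95.1]
ee_rot: [179.9, 0.1, 162.6]
force: [0.4, -0.1, -0.0]
gripper_width: 91.3
gripper_force: 0.0
```

>>> {"op": "move_arm", "data": {"plan": [[[0,-0.1,-0.8],0,0.3],[[0,0,0],0,0.6],[[0,0,0],0,1],[[0,0,0],0,1],[[0,0,0],0,1]]}}

```text
time_s: 22.15
ee_pos: [581.6, 190.0, 86.1]
ee_rot: [180.0, 0.0, 162.6]
force: [-0.8, 0.3, 0.4]
gripper_width: 53.9
gripper_force: 0.0
```

>>> {"op": "move_arm", "data": {"plan": [[[0,0,0],0,1],[[0,0,0],0,1],[[0,0,0],0,1],[[0,0,0],0,1]]}}

```text
time_s: 22.55
ee_pos: [581.5, 190.0, 85.9]
ee_rot: [180.0, 0.0, 162.6]
force: [-0.4, 0.1, 0.5]
gripper_width: 34.1
gripper_force: 20.0
```

>>> {"op": "move_arm", "data": {"plan": [[[0,0,1],0,1],[[0,0,2],0,1],[[0,0,3],0,1],[[0,0,3],0,1],[[0,0,3],0,1]]}}

```text
time_s: 23.05
ee_pos: [581.4, 189.9, 207.7]
ee_rot: [180.0, 0.0, 162.6]
force: [-0.3, 0.5, -0.1]
gripper_width: 34.3
gripper_force: 20.0
```

>>> {"op": "move_arm", "data": {"plan": [[[0,0,2],0,1],[[0,0,1],0,1],[[-0.2,-1,0],2,1],[[-0.5,-2,0],2,1],[[-0.7,-3,0],2,1]]}}

```text
time_s: 23.55
ee_pos: [567.1, 130.2, 235.3]
ee_rot: [180.0, -0.1, 168.8]
force: [1.0, -0.7, -0.1]
gripper_width: 34.5
gripper_force: 20.0
```

>>> {"op": "move_arm", "data": {"plan": [[[-0.8,-3.5,0],2,1],[[-0.8,-3.5,0],2,1],[[-0.8,-3.5,0],2,1],[[-0.8,-3.5,0],2,1],[[-0.8,-3.5,0],2,1]]}}

```text
time_s: 24.05
ee_pos: [526.5, -46.3, 235.5]
ee_rot: [180.0, -0.1, 178.7]
force: [0.4, 0.2, -0.4]
gripper_width: 34.0
gripper_force: 20.0
```

>>> {"op": "move_arm", "data": {"plan": [[[-0.8,-3.5,0],2,1],[[-0.8,-3.5,0],2,1],[[-0.8,-3.5,0],2,1],[[-0.8,-3,0],2,1],[[-0.4,-1.5,0],0,1]]}}

```text
time_s: 24.55
ee_pos: [490.4, -197.0, 235.5]
ee_rot: [180.0, -0.1, -173.5]
force: [-0.2, 0.2, -0.6]
gripper_width: 34.1
gripper_force: 20.0
```

>>> {"op": "move_arm", "data": {"plan": [[[0,0,0],0,1],[[0,0,0],0,1],[[0,0,0],0,1]]}}

```text
time_s: 24.85
ee_pos: [491.8, -193.7, 235.8]
ee_rot: [179.9, 0.0, -173.3]
force: [0.2, 0.5, 0.2]
gripper_width: 34.5
gripper_force: 20.0
```

>>> {"op": "move_arm", "data": {"plan": [[[0,0.4,0],0,1],[[0,0,-3],0,1],[[0,0,-3],0,1],[[0,0,-1.5],0,1],[[0,0,0],0,1]]}}

```text
time_s: 25.35
ee_pos: [490.2, -189.3, 158.7]
ee_rot: [179.8, -0.3, -173.3]
force: [-0.4, 0.1, 0.5]
gripper_width: 34.3
gripper_force: 20.0
```

>>> {"op": "move_arm", "data": {"plan": [[[0,0,0],0,1],[[0,0,0],0,1]]}}

```text
time_s: 25.55
ee_pos: [492.5, -191.0, 162.2]
ee_rot: [-179.9, 0.1, -173.4]
force: [0.6, 0.9, -0.2]
gripper_width: 34.1
gripper_force: 20.0
```

>>> {"op": "move_arm", "data": {"plan": [[[0,0.1,-2],0,1],[[0,0,-2],0,1],[[0,0,-2],0,1],[[0,0,-1.5],0,1],[[0,0,0],0,1]]}}

```text
time_s: 26.05
ee_pos: [490.9, -189.7, 85.2]
ee_rot: [179.9, -0.1, -173.4]
force: [-0.4, -0.0, -0.9]
gripper_width: 34.1
gripper_force: 20.0
```

>>> {"op": "move_arm", "data": {"plan": [[[0,0,0],0,1],[[0,0,0],0,1],[[0,0,-0.5],0,1],[[0,0,-0.4],0,1],[[0,0,0],0,1]]}}

```text
time_s: 26.55
ee_pos: [491.1, -189.9, 76.4]
ee_rot: [180.0, -0.1, -173.4]
force: [-0.1, -0.2, -1.6]
gripper_width: 34.1
gripper_force: 20.0
```

>>> {"op": "move_arm", "data": {"plan": [[[0,0,-0.2],0,1],[[0,0,0],0,1],[[0,0,0],0,1]]}}

```text
time_s: 26.85
ee_pos: [492.2, -190.1, 75.9]
ee_rot: [-180.0, 0.1, -173.4]
force: [0.4, 0.7, 5.4]
gripper_width: 34.1
gripper_force: 20.0
```

>>> {"op": "move_arm", "data": {"plan": [[[0,0,0],0,0.5],[[0,0,0],0,0],[[0,0,0],0,0],[[0,0,0],0,0],[[0,0,1],0,0]]}}

```text
time_s: 27.35
ee_pos: [490.4, -189.6, 84.0]
ee_rot: [179.9, -0.2, -173.4]
force: [-0.2, 0.3, -0.4]
gripper_width: 71.4
gripper_force: 0.0
```

>>> {"op": "move_arm", "data": {"plan": [[[0,0,4],0,0],[[0,0,4],0,0],[[0,0,4],0,0],[[0,0,3],0,0],[[1,3,0],-2,0]]}}

```text
time_s: 27.85
ee_pos: [503.6, -162.9, 240.7]
ee_rot: [-179.7, 0.6, -175.7]
force: [1.2, 0.8, -0.9]
gripper_width: 91.4
gripper_force: 0.0
```

>>> {"op": "move_arm", "data": {"plan": [[[1.6,4,0],-3,0],[[1.6,4,0],-3,0],[[1.6,4,0],-3,0],[[1.6,4,0],-3,0],[[1.6,4,0],-3,0]]}}

```text
time_s: 28.35
ee_pos: [581.9, 41.6, 235.8]
ee_rot: [180.0, 0.1, 169.5]
force: [0.6, -0.5, 0.5]
gripper_width: 90.8
gripper_force: 0.0
```

>>> {"op": "move_arm", "data": {"plan": [[[1.6,4,0],-3.5,0],[[1.6,4,0],-3.5,0],[[1.6,3,0],0,0],[[1.1,2,0],0,0],[[0,0,0],0,0]]}}

```text
time_s: 28.85
ee_pos: [641.3, 172.8, 234.7]
ee_rot: [179.9, 0.0, 162.8]
force: [0.0, -0.5, 0.8]
gripper_width: 91.2
gripper_force: 0.0
```

>>> {"op": "move_arm", "data": {"plan": [[[0,0,0],0,0],[[0,0,0],0,0]]}}

```text
time_s: 29.05
ee_pos: [640.0, 168.9, 235.3]
ee_rot: [-180.0, -0.0, 162.5]
force: [-0.1, 0.9, 0.7]
gripper_width: 91.4
gripper_force: 0.0
```

Run:
```python
from m import *
for c in ("wrist","scene","top"):
    p=env.grab_frame(c); print(c); caps(p,{"flat":(641,171)},{"flat":132});caps(p,{"round":(615,-175),"vent":(553.5,-182),"short":(492,-189)},{"round":113,"vent":127,"short":103})
print(env.state()["ee_pos"],env.state()["ee_rot"])
```

```text
wrist
flat (array([640.1, 171. ]), 18.02621841430664, array([639.3, 171.3, 131.1]), np.int64(1395))
round (array([ 612.8, -158.5]), 6.100835800170898, array([ 614.6, -158.6,  107.1]), np.int64(35))
scene
flat (array([642.1, 171.4]), 18.496198654174805, array([643.4, 174. , 130.3]), np.int64(281))
round (array([ 614.2, -170. ]), 16.364986419677734, array([ 615.4, -168.3,  110.2]), np.int64(89))
vent (array([ 553.5, -179.8]), 17.676067352294922, array([ 554.9, -175.4,  124.4]), np.int64(95))
short (array([ 494.6, -190.7]), 20.1672420501709, array([ 495.4, -185.3,  101.5]), np.int64(90))
top
round (array([ 613.7, -174.4]), 16.40131187438965, array([ 612.3, -173.3,  111.3]), np.int64(209))
vent (array([ 552.6, -182. ]), 17.925500869750977, array([ 552.1, -181.2,  124.7]), np.int64(269))
short (array([ 490.8, -190.1]), 18.035737991333008, array([ 490.2, -189.4,  103. ]), np.int64(285))
[640.2 168.9 235.4] [180.    0.  162.5]
```

>>> {"op": "move_arm", "data": {"plan": [[[0.1,0.2,0],0,0],[[0,0,-3],0,0],[[0,0,-3],0,0],[[0,0,-2],0,0],[[0,0,0],0,0]]}}

```text
time_s: 29.7
ee_pos: [639.4, 171.2, 151.6]
ee_rot: [-179.8, -0.3, 162.6]
force: [0.1, -0.3, 0.3]
gripper_width: 91.1
gripper_force: 0.0
```

>>> {"op": "move_arm", "data": {"plan": [[[0,0,-2],0,0],[[0,0,-1.5],0,0],[[0,0,-0.5],0,0],[[0,0,0],0,0],[[0,0,0],0,0]]}}

```text
time_s: 30.2
ee_pos: [642.3, 172.1, 116.3]
ee_rot: [179.9, 0.1, 162.6]
force: [0.4, -0.2, -0.2]
gripper_width: 91.7
gripper_force: 0.0
```

>>> {"op": "move_arm", "data": {"plan": [[[-0.1,-0.1,-1],0,0.3],[[0,0,0],0,0.6],[[0,0,0],0,1],[[0,0,0],0,1],[[0,0,0],0,1]]}}

```text
time_s: 30.7
ee_pos: [640.6, 171.1, 105.1]
ee_rot: [180.0, 0.0, 162.6]
force: [-0.1, 0.9, -0.8]
gripper_width: 53.9
gripper_force: 0.0
```

>>> {"op": "move_arm", "data": {"plan": [[[0,0,0],0,1],[[0,0,0],0,1],[[0,0,0],0,1],[[0,0,0],0,1]]}}

```text
time_s: 31.1
ee_pos: [640.5, 171.0, 105.0]
ee_rot: [180.0, 0.0, 162.6]
force: [0.3, 0.5, 0.4]
gripper_width: 34.4
gripper_force: 20.0
```

>>> {"op": "move_arm", "data": {"plan": [[[0,0,1],0,1],[[0,0,2],0,1],[[0,0,3],0,1],[[0,0,3],0,1],[[0,0,3],0,1]]}}

```text
time_s: 31.6
ee_pos: [640.4, 170.9, 226.8]
ee_rot: [180.0, 0.0, 162.6]
force: [0.4, -0.9, 0.1]
gripper_width: 34.4
gripper_force: 20.0
```

>>> {"op": "move_arm", "data": {"plan": [[[0,0,2],0,1],[[0,0,1],0,1],[[-0.6,-1,0],2,1],[[-1.2,-2,0],2,1],[[-1.7,-3,0],2,1]]}}

```text
time_s: 32.1
ee_pos: [605.1, 111.3, 254.0]
ee_rot: [180.0, -0.1, 168.8]
force: [0.5, -0.0, -0.3]
gripper_width: 34.2
gripper_force: 20.0
```

>>> {"op": "move_arm", "data": {"plan": [[[-1.9,-3.3,0],2,1],[[-1.9,-3.3,0],2,1],[[-1.9,-3.3,0],2,1],[[-1.9,-3.3,0],2,1],[[-1.9,-3.3,0],2,1]]}}

```text
time_s: 32.6
ee_pos: [509.1, -55.1, 254.5]
ee_rot: [180.0, -0.1, 178.7]
force: [0.9, -1.0, -0.6]
gripper_width: 34.4
gripper_force: 20.0
```

>>> {"op": "move_arm", "data": {"plan": [[[-1.9,-3.3,0],2,1],[[-1.9,-3.3,0],2,1],[[-1.9,-3.3,0],2,1],[[-1.6,-2.8,0],2,1],[[-0.7,-1.5,0],0,1]]}}

```text
time_s: 33.1
ee_pos: [428.6, -197.7, 254.7]
ee_rot: [180.0, -0.1, -173.5]
force: [0.3, 0.3, -0.6]
gripper_width: 34.4
gripper_force: 20.0
```

>>> {"op": "move_arm", "data": {"plan": [[[0,0,0],0,1],[[0,0,0],0,1],[[0,0,0],0,1]]}}

```text
time_s: 33.4
ee_pos: [430.8, -195.2, 254.7]
ee_rot: [180.0, -0.0, -173.4]
force: [0.1, 0.3, -0.7]
gripper_width: 34.3
gripper_force: 20.0
```

>>> {"op": "move_arm", "data": {"plan": [[[0,0,0],0,1],[[0,0,-3],0,1],[[0,0,-3],0,1],[[0,0,-1.5],0,1],[[0,0,0],0,1]]}}

```text
time_s: 33.9
ee_pos: [429.3, -194.7, 177.7]
ee_rot: [179.8, -0.3, -173.3]
force: [-0.3, 0.1, 0.3]
gripper_width: 34.3
gripper_force: 20.0
```

>>> {"op": "move_arm", "data": {"plan": [[[0,0,0],0,1],[[0,0,0],0,1]]}}

```text
time_s: 34.1
ee_pos: [431.5, -196.2, 181.1]
ee_rot: [-179.9, 0.1, -173.4]
force: [0.5, 0.4, -0.0]
gripper_width: 34.2
gripper_force: 20.0
```

>>> {"op": "move_arm", "data": {"plan": [[[0,0,-2],0,1],[[0,0,-2],0,1],[[0,0,-2],0,1],[[0,0,-1.5],0,1],[[0,0,0],0,1]]}}

```text
time_s: 34.6
ee_pos: [429.9, -195.7, 104.2]
ee_rot: [179.9, -0.1, -173.4]
force: [-0.1, 0.3, 0.1]
gripper_width: 34.2
gripper_force: 20.0
```

>>> {"op": "move_arm", "data": {"plan": [[[0,0,0],0,1],[[0,0,0],0,1],[[0,0,-0.5],0,1],[[0,0,-0.4],0,1],[[0,0,0],0,1]]}}

```text
time_s: 35.1
ee_pos: [430.1, -195.8, 95.5]
ee_rot: [180.0, -0.0, -173.4]
force: [0.1, -0.4, -1.5]
gripper_width: 34.3
gripper_force: 20.0
```

>>> {"op": "move_arm", "data": {"plan": [[[0,0,-0.2],0,1],[[0,0,0],0,1],[[0,0,0],0,1]]}}

```text
time_s: 35.4
ee_pos: [431.3, -196.2, 94.8]
ee_rot: [-180.0, 0.1, -173.4]
force: [-0.6, 1.8, 5.9]
gripper_width: 34.3
gripper_force: 20.0
```

Contact again at floor height. I release, rise and retreat clear of everything.

>>> {"op": "move_arm", "data": {"plan": [[[0,0,0],0,0.5],[[0,0,0],0,0],[[0,0,0],0,0],[[0,0,0],0,0],[[0,0,1],0,0]]}}

```text
time_s: 35.9
ee_pos: [429.4, -195.6, 103.1]
ee_rot: [179.9, -0.2, -173.4]
force: [0.1, -0.2, -0.1]
gripper_width: 71.3
gripper_force: 0.0
```

>>> {"op": "move_arm", "data": {"plan": [[[0,0,4],0,0],[[0,0,4],0,0],[[0,0,4],0,0],[[0,0,3],0,0],[[0,3,0],0,0]]}}

```text
time_s: 36.4
ee_pos: [433.2, -168.7, 259.2]
ee_rot: [-179.6, 0.5, -173.6]
force: [0.3, 0.6, -0.2]
gripper_width: 91.2
gripper_force: 0.0
```

>>> {"op": "move_arm", "data": {"plan": [[[0,4,0],0,0],[[0,4,0],0,0],[[0,4,0],0,0],[[0,2,0],0,0],[[0,0,0],0,0]]}}

```text
time_s: 36.9
ee_pos: [430.3, -24.0, 254.6]
ee_rot: [180.0, 0.1, -173.2]
force: [-0.4, -0.1, -0.3]
gripper_width: 91.3
gripper_force: 0.0
```

>>> {"op": "move_arm", "data": {"plan": [[[0,0,0],0,0],[[0,0,0],0,0],[[0,0,0],0,0]]}}

```text
time_s: 37.2
ee_pos: [430.5, -27.0, 254.0]
ee_rot: [-180.0, 0.0, -173.5]
force: [-0.1, -0.6, 0.0]
gripper_width: 91.3
gripper_force: 0.0
```

Run:
```python
from m import *
for c in ("scene","top"):
    p=env.grab_frame(c); print(c); caps(p,{"round":(615,-175),"vent":(553.5,-182),"short":(492,-189),"flat":(430.5,-196)},{"round":113,"vent":127,"short":103,"flat":122})
    save(p,"end_"+c+".png",(180,60,420,240) if c=="scene" else (340,80,480,280),2.5)
print(env.state())
a,b=[cv2.imread("pics/end_%s.png"%c) for c in ("scene","top")]
a=cv2.copyMakeBorder(a,0,500-450,0,0,cv2.BORDER_CONSTANT); o=np.hstack([a,b]); cv2.imwrite("pics/end.png",cv2.resize(o,None,fx=.8,fy=.8))
```

```text
scene
round (array([ 613.8, -171.3]), 15.875123023986816, array([ 614.9, -167.6,  110.1]), np.int64(91))
vent (array([ 554. , -178.3]), 18.690223693847656, array([ 555.1, -175.3,  124.3]), np.int64(97))
short (array([ 490.9, -188.2]), 18.985057830810547, array([ 492.8, -184.5,  101.2]), np.int64(108))
flat (array([ 431.8, -194.1]), 19.28789520263672, array([ 431.7, -190. ,  120.5]), np.int64(96))
top
round (array([ 612.8, -173.3]), 16.83244514465332, array([ 612. , -173. ,  111.4]), np.int64(214))
vent (array([ 567.6, -179.6]), 6.973727226257324, array([ 568.3, -180.3,  122. ]), np.int64(14))
{'time_s': 37.3, 'qpos': array([  -5.1,    3.7,  102.6,   -0. ,   73.7, -101.6]), 'qvel': array([ 0.3, -0. ,  0. , -0. ,  0. ,  0. ]), 'effort': array([  0. , -27.2, -23.5,  -0. ,   0.1,  -0. ]), 'ee_pos': array([430.5, -26.8, 253.8]), 'ee_rot': array([ 180. ,   -0. , -173.5]), 'force': array([-1.1,  0.2,  0.6]), 'torque': array([-0., -0., -0.]), 'gripper_force': 0.0, 'gripper_width': 91.17393959344416}
```

View pics/end.png

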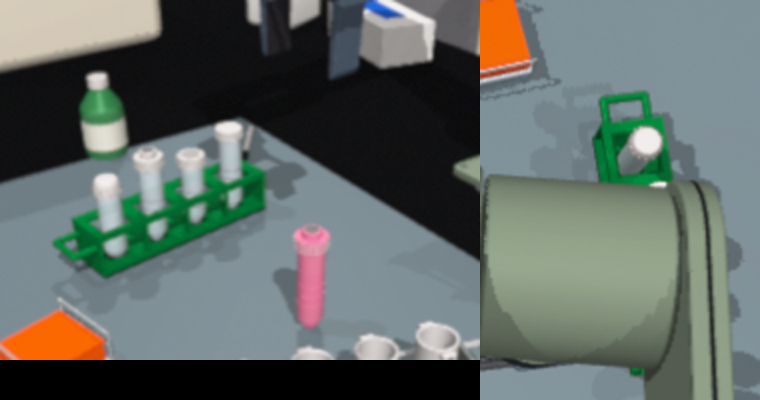

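All four stand upright in the rack. From the handle they are round (105,215), vent (150,195), short (190,185) and flat (230,165), and the gripper is clear of them.

```bash
python3 -c "
from workcell import env
print(env.job_done())"
```

```text
the job is handed in; nothing more can be done
None
```

The job is handed in at about 37 s: the final pictures show all four tubes upright in the rack, in order from the handle (round, vent, short, flat), each lowered to floor contact and released; the hand-in returned no verdict.

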